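Set the strip tester to its third click and hold the test button

TASK

Light the LED strip clamped in the bench tester on output step three: with a fingertip, push the slide lever (left at off or in the first or second click) along its slot until it rests in the third click from the off stop, never past it, and let go of it. Then press the round test button fully down with a fingertip and finish while still holding it down. Grip and lift nothing, and leave the other things on the bench where they lie.

Things in the scene. Friction and masses are not known exactly. Their poses are not given: they have to be found in the camera images.
- tester: Fixed grey bench tester for LED strips, 205 mm deep (its x, from operator to back), 280 mm wide (its y, to the operator's left). Origin under its middle, at bench height. Front ledge, x -104 to -62 mm, 37 mm high at most, carries the white LED strip. Behind it an aluminium control panel rises at 13.8 degrees, from 43 mm high at x = -62 mm to 73 mm at x = 60 mm, then a flat deck.
- slot_mid (a point): Middle of the lever's slot, on the panel's face, left lower part of the panel. The slot is 74 mm long, along the tester's y. Behind it six printed bars mark the positions, the shortest at off (left), growing to the right. Nothing stands within 35 mm of the slot but the display's frame (behind, 5 mm high). The display, sockets, lamp and rocker on the panel's upper half are under 12 mm high and unused.
- step_lever (a joint): Lever travel in m along the tester's -y (operator's right): 0 = off stop, 0.060 = far end stop. A sprung ball holds it at off and at clicks 1 to 5, each 0.012 apart; the third click is 0.036. It takes about 5 N to leave a position, less towards the crest half-way (6 mm); past the crest it snaps ahead of the finger into the next one and stays. Starts at off, click 1 or 2.
- lever_top (a point): Centre of the top of the lever's black cap (white line on it); moves with the lever. The cap is 24 mm high, its underside 4 mm clear of the panel. Along the slide it is 14 mm thick (7 mm each side of this point); across the slide it is 24 mm long, of which the outer 4 mm at each end are only 8 mm thick. z is the panel's normal.
- test_button (a joint): How far the test button is pressed, m: 0 released, 0.005 fully down at its stop. A spring button moving along the panel's normal (13.8 degrees off vertical, leaning towards the operator): about 2 N to start, 5.6 N fully down; springs back when let go.
- button_top (a point): Centre of the top of the round black test button, on the lower right of the panel, 175 mm right of the lever's off position; moves with the button. 28 mm in diameter, 10 mm proud of its 42 mm wide aluminium collar (5 mm proud when fully down). z is the panel's normal.
- screwdriver: Screwdriver with a red handle, 190 mm long, lying across in front of the tester. Origin under its middle. Leave alone.
- solder_spool: Steel-grey solder spool, 54 mm in diameter, 46 mm high, standing beside the tester. Origin at the centre of its underside. Leave alone.
- flux_jar: White jar with a black cap, 48 mm in diameter, 50 mm high, standing beside the tester. Origin at the centre of its underside. Leave alone.
- multimeter: Grey hand multimeter, 165 x 80 x 43 mm, lying on its back at the right of the tester, further back. Origin at the centre of its underside. Leave alone.

How it is judged:
By the outcome, as a careful person would: the job done as asked, in the order asked, and still so for the second after the job is handed in, while the arm keeps its last pose, push and grip.
It also fails if it takes over 51 s, if anything falls off the work surface, if the arm or the gripper's body presses on something with over 40 N, if the wrist force passes 120 N, or if a joint passes its speed limit or range.

ROBOT

A 6-joint arm with a two-finger parallel gripper is mounted at the origin on the work surface. World frame = base frame: x ahead of the robot, y to its left, z up, the work surface at z = 0. Lengths are in mm, angles in rad, forces in N, time in s.
With the tool pointing down it reaches from about 350 to 975 mm from the base axis. Payload 7.1 kg.
Tool frame: the origin (TCP) lies on the front face of the gripper's body, between the roots of the fingers; the fingertips stand 80 mm ahead of it and the grasp point (between the pads) lies 61 mm ahead of it (env.tips_ahead is the distance from the TCP to the fingertips, in mm); z points along the fingers, y is the direction in which the jaws open and shut (so a half turn about z gives the same grasp; the last joint's range is limited). The gripper opens to 88 mm and grips with 3 to 60 N. Pads are 20 mm wide; open, the fingers measure 115 mm over their backs; the gripper's body (75 mm by 178 mm) begins 61 mm behind the grasp point.
Start: joints at [-1.206, 0.423, 1.63, -0, 1.089, -0.019], TCP at [234.045, -579.507, 302.675] pointing down, gripper open.
Joint ranges: [-3, 3], [-0.9, 2.11], [0.09, 2.58], [-1.31, 4.45], [0.11, 2.69], [-2.54, 2.54]. Speed limits (rad/s): [2.39, 2.39, 3.01, 3.14, 3.14, 3.14].

INTERFACE

Orientations are given as a unit quaternion [x, y, z, w].
In Python, from station import env, set_gripper, viewer, workorder gives the robot as it stands. Calls block until the motion is done:
- env.reach(position, orientation): joint-space move of the TCP to a pose.
- env.move_l(position, rot=None, rate=150, f_stop=None): straight line of the TCP; rot=None keeps the orientation; rate is the mean speed in mm/s. With f_stop (N) it stops when the force on the tool has changed by that much, and returns True; else False.
- env.move_joints(angles): joint-space move.
- set_gripper(opening): finger opening in mm; the grip force is fixed at half the most; returns when the fingers have stopped.
- env.hold(seconds).
- env.ik(position, orientation): joint angles nearest the present ones, or None.
- env.read_state(): the state.
- viewer.camera(name): name is "side" or "top"; returns the picture (384x512x3 uint8, blue, green, red); there is no depth.
- viewer.camera_params(name): a dict with "fx", "fy", "cx", "cy" (pixels), "pose" (4x4, takes a point from camera to world coordinates). Camera axes: x right, y up, looking along -z (the intrinsics and any distortion apply to the point x, -y, -z); pixel columns grow to the right and rows downward; lengths in mm; the calibration is good to about 2 mm. A picture is of the moment at which its call begins. camera_params takes no time and is no camera call.
A pose or a line that the arm cannot do raises env.IKError and nothing moves.
- workorder.sign_off(): hands the job in, once; it reports no verdict.
The state is a dict: "time_s": time; "qpos": joint angles; "dq": joint speeds; "tau": joint torques, N m; "tool_pos": TCP position; "orientation": TCP orientation; "force": force on the tool from outside, world axes, zero at the start; "wrist_torque": the same for the moment, N m; "width": finger opening in mm.
Only numpy, scipy, OpenCV 4.12 (cv2) and the standard library are available. Lean on these libraries where they do the work, as an engineer would, in place of code of your own. Each camera call takes 0.05 s, during which the arm holds its last target.

## Working session

There is one attempt and no reset: what is moved stays moved. The work goes in short steps, each a Python script; the robot and the scene stay as the last script left them, time stands still between calls to the robot, and variables do not carry over. Pictures are saved under pics/ and viewed, and the job is handed in when it is done.

```bash
ls; mkdir -p pics; python3 - <<'E'
from station import env, set_gripper, viewer, workorder
import cv2
for n in("side","top"):
    im=viewer.camera(n); cv2.imwrite(f"pics/{n}0.png",im); p=viewer.camera_params(n); print(n,p)
s=env.read_state(); print(s)
E
```

```text
pics
side {'fx': 402.8741216539573, 'fy': 402.8741216539573, 'cx': 250.63909929252526, 'cy': 188.31146671021799, 'pose': array([[-8.98332060e-01,  3.39334352e-01, -2.79019187e-01,
         3.53757988e+02],
       [-4.39294801e-01, -6.87450101e-01,  5.78301337e-01,
         4.84712123e+02],
       [ 4.42574148e-03,  6.42078310e-01,  7.66626282e-01,
         6.99870052e+02],
       [ 0.00000000e+00,  0.00000000e+00,  0.00000000e+00,
         1.00000000e+00]])}
top {'fx': 493.4527206350601, 'fy': 493.4527206350601, 'cx': 257.76901425643604, 'cy': 186.93397678988327, 'pose': array([[-2.31477482e-02,  9.93077539e-01, -1.15157209e-01,
         4.30375122e+02],
       [-9.99581132e-01, -2.09887601e-02,  1.99256836e-02,
         2.78730052e+01],
       [ 1.73707418e-02,  1.15570208e-01,  9.93147413e-01,
         1.32705975e+03],
       [ 0.00000000e+00,  0.00000000e+00,  0.00000000e+00,
         1.00000000e+00]])}
{'time_s': 0.1, 'qpos': array([-1.20601759e+00,  4.23757718e-01,  1.63057241e+00,  4.76793737e-05,
        1.08859388e+00, -1.90182059e-02]), 'dq': array([-0.00065447,  0.00068192, -0.00050884,  0.00055507,  0.00101771,
        0.00024679]), 'tau': array([ 6.42833802e-04, -5.45617318e+01, -2.74325645e+01,  6.45607291e-02,
        1.87977607e-02, -4.55013401e-05]), 'tool_pos': array([ 233.91678959, -579.1738966 ,  301.99971525]), 'orientation': array([ 9.81645816e-01,  1.90711951e-01, -9.37105106e-05, -6.59384772e-04]), 'force': array([ 0.06306662,  0.26875683, -0.27438344]), 'wrist_torque': array([ 0.00886419, -0.03461709, -0.02803164]), 'width': 87.67765440947555}
```

View pics/side0.png

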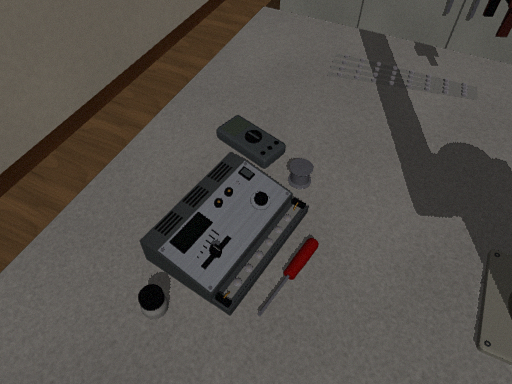

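View pics/top0.png

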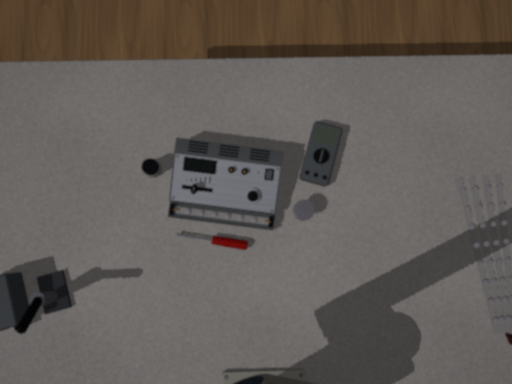

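The side view shows the lever at about (213,248) and the button at (261,199). In the top view they are at about (195,188) and (253,196). I'll enlarge both.

```bash
python3 - <<'E'
import cv2
a=cv2.imread("pics/side0.png")[150:320,130:320]; cv2.imwrite("pics/s1.png",cv2.convertScaleAbs(cv2.resize(a,None,fx=4,fy=3.5,interpolation=cv2.INTER_CUBIC) if 0 else cv2.resize(a[:150],None,fx=4,fy=4,interpolation=cv2.INTER_CUBIC),alpha=1.5))
a=cv2.imread("pics/top0.png")[130:235,160:290]; cv2.imwrite("pics/t1.png",cv2.convertScaleAbs(cv2.resize(a,(780,630)[:2] if 0 else (650,525),interpolation=cv2.INTER_CUBIC),alpha=1.5))
E
```

```text
(no output)
```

View pics/s1.png

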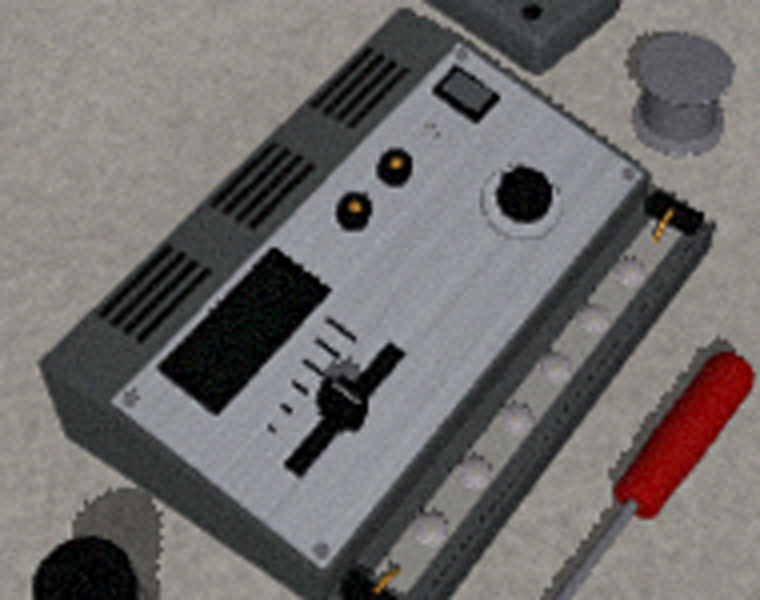

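View pics/t1.png

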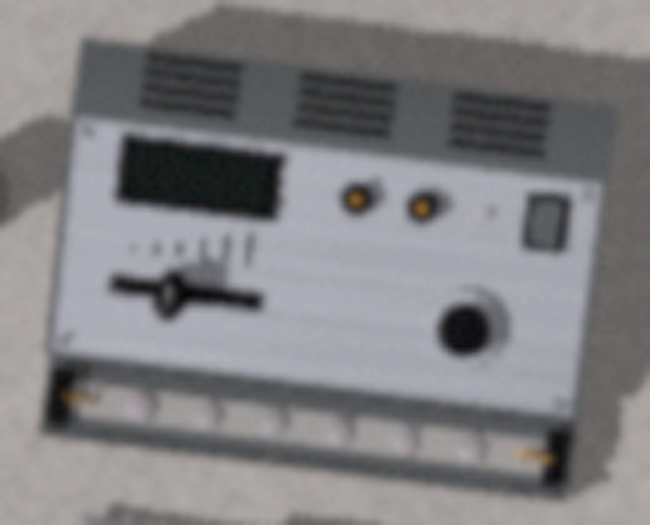

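```bash
cat > h.py <<'E'
import numpy as np,cv2
from station import env,set_gripper,viewer,workorder
def cam(n):
    p=viewer.camera_params(n); K=np.array([[p['fx'],0,p['cx']],[0,p['fy'],p['cy']],[0,0,1]]); T=p['pose']
    R=np.diag([1,-1,-1])@T[:3,:3].T; return K,R,-R@T[:3,3]
def P(n):
    K,R,t=cam(n); return K@np.c_[R,t]
def tri(s,t):
    X=cv2.triangulatePoints(P("side"),P("top"),np.array(s,float).reshape(2,1),np.array(t,float).reshape(2,1))[:,0]; return X[:3]/X[3]
def proj(n,X):
    x=P(n)@np.r_[X,1]; return x[:2]/x[2]
def ray(n,uv):
    K,R,t=cam(n); d=R.T@np.linalg.solve(K,np.r_[uv,1]); return -R.T@t,d
def onplane(n,uv,q,nn):
    o,d=ray(n,uv); return o+d*((q-o)@nn)/(d@nn)
E
cat > a.py <<'E'
from h import *
S=lambda u,v:((u+.5)/4-.5+130,(v+.5)/4-.5+150)
T=lambda u,v:((u+.5)/5-.5+160,(v+.5)/5-.5+130)
F=dict(slotL=((294,468),(110,284)),slotR=((396,352),(262,300)),but=((525,193),(465,328)),lev=((346,393),(169,296)),
bl=((132,398),(88,131)),br=((462,55),(588,192)),fr=((629,173),(560,404)),fl=((321,549),(66,339)))
X={}
for k,(a,b) in F.items():
    a=S(*a);b=T(*b);X[k]=tri(a,b); print(k,X[k].round(1),(proj("side",X[k])-a).round(2),(proj("top",X[k])-b).round(2))
print(np.linalg.norm(X['slotL']-X['slotR']),np.linalg.norm(X['but']-X['lev']))
for a,b in(('slotL','slotR'),('bl','br'),('fl','fr')): d=X[b]-X[a]; print(a,np.degrees(np.arctan2(d[0],-d[1])))
for a,b in(('bl','fl'),('br','fr')): d=X[b]-X[a]; print(a,np.degrees(np.arctan2(-d[1],-d[0])),np.degrees(np.arcsin(d[2]/np.linalg.norm(d))))
E
python3 a.py
```

```text
slotL [584.1 199.9  53.7] [0.44 0.07] [-0.08 -0.19]
slotR [574.6 121.7  47.3] [0.21 0.04] [-0.04 -0.1 ]
but [556.2  16.4  61.1] [0.15 0.03] [-0.02 -0.08]
lev [574.5 166.9  76.2] [0.32 0.05] [-0.06 -0.14]
bl [661.8 208.6  70.1] [0.5  0.06] [-0.11 -0.21]
br [624.4 -48.6  69.4] [0.09 0.02] [-0.02 -0.05]
fr [517.5 -32.3  44.6] [0.46 0.09] [-0.07 -0.24]
fl [557.  224.4  42.6] [0.45 0.07] [-0.08 -0.19]
79.02953871423877 152.3682588081371
slotL -6.944250626536604
bl -8.266945820658727
fl -8.762815279613832
bl -8.560321118144245 -14.545036018623268
br -8.65749222172617 -12.926374224088393
```

Two independent measurements agree that the lever is at click 2. Its offset from slot mid gives 24.7 mm, and its distance to the button gives 23.4 mm. The tester's yaw is about -8.5°. I'll use a closed gripper with the tool along the panel normal, and push one click to the right.

```bash
cat >> h.py <<'E'
from scipy.spatial.transform import Rotation as Ro
th=np.radians(-8.5); Rt=Ro.from_euler('z',th)*Ro.from_euler('y',np.radians(-13.8))
M=Rt.as_matrix(); ex,ey,n=M[:,0],M[:,1],M[:,2]   # up-panel, left, normal
LEV=np.array([574.5,166.9,76.2]); BUT=np.array([556.2,16.4,61.1])
def quat(sg): 
    z=-n; x=sg*ey; return Ro.from_matrix(np.c_[x,np.cross(z,x),z]).as_quat()
def tcp(tip): return np.asarray(tip)+n*env.tips_ahead
E
python3 - <<'E'
from h import *
print(n,env.tips_ahead)
for sg in(1,-1):
    for p in(LEV+ey*30+n*100,LEV+ey*30-n*12,BUT+n*60,BUT-n*6):
        try: q=env.ik(tcp(p),quat(sg)); print(sg,None if q is None else np.round(q,2))
        except Exception as e: print(sg,e)
E
```

```text
[-0.23591337  0.03525749  0.97113428] 80.0
1 [ 0.39  0.36  1.89 -0.19  0.69  0.67]
1 [ 0.36  0.56  1.89 -0.25  0.49  0.72]
1 [ 0.04  0.38  2.04 -0.09  0.49  0.26]
1 [ 0.03  0.52  2.03 -0.12  0.36  0.29]
-1 [ 0.39  0.36  1.89 -0.19  0.69 -2.47]
-1 [ 0.36  0.56  1.89 -0.25  0.49 -2.42]
-1 None
-1 None
```

```bash
python3 - <<'E'
from h import *
set_gripper(0)
Q=quat(1)
env.reach(tcp(LEV+ey*32+n*80),Q)
print(env.read_state()['time_s'])
r=env.move_l(tcp(LEV+ey*32-n*12),Q,rate=80,f_stop=6)
s=env.read_state(); print(r,s['time_s'],s['force'],s['tool_pos']-tcp(LEV+ey*32-n*12),s['width'])
for c in("side","top"): cv2.imwrite(f"pics/{c}2.png",viewer.camera(c))
a=cv2.imread("pics/side2.png")[180:300,150:290]; cv2.imwrite("pics/s2.png",cv2.convertScaleAbs(cv2.resize(a,None,fx=4,fy=4,interpolation=cv2.INTER_CUBIC),alpha=1.5))
E
```

```text
4.4167
False 5.7167 [-0.21812257 -0.2352477   0.18558933] [0.21395554 0.12679642 0.52563366] 0.9236376351886271
```

View pics/s2.png

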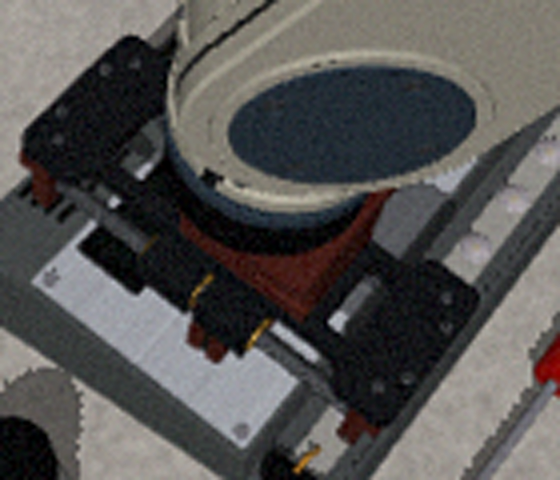

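The gripper hides the lever in the side view. Next is a slow approach to contact using force.

```bash
python3 - <<'E'
from h import *
Q=quat(1)
p0=tcp(LEV+ey*32-n*12)
r=env.move_l(p0-ey*21,Q,rate=15,f_stop=2.5)
s=env.read_state(); print(r,s['time_s'],s['force']@ey,s['force'],(s['tool_pos']-p0)@M)
E
```

```text
True 6.6833 3.0307514434933793 [-0.2659956   3.10416467  0.25232049] [ -0.03161848 -12.37540461  -0.08498001]
```

```bash
python3 - <<'E'
from h import *
Q=quat(1)
p0=tcp(LEV+ey*32-n*12)
for k in np.arange(13,23,.75):
    env.move_l(p0-ey*k,Q,rate=15)
    env.hold(.1)
    s=env.read_state(); f=s['force']@ey; print(round(s['time_s'],2),k,((s['tool_pos']-p0)@M).round(2),round(f,2))
    if k>15 and f<0.5: break
E
```

```text
7.03 13.0 [ 7.000e-02 -1.267e+01  1.000e-02] 4.57
7.38 13.75 [  0.06 -13.76  -0.02] 3.26
7.73 14.5 [  0.06 -14.65   0.  ] 2.31
8.08 15.25 [ 1.000e-02 -1.539e+01 -1.000e-02] 1.17
8.43 16.0 [ -0.1  -16.13  -0.05] 0.41
```

```bash
python3 - <<'E'
from h import *
Q=quat(1)
p0=tcp(LEV+ey*32-n*12)
for k in (16.75,17.5,18.25,19):
    env.move_l(p0-ey*k,Q,rate=15)
    env.hold(.1)
    s=env.read_state(); f=s['force']@ey; print(round(s['time_s'],2),k,((s['tool_pos']-p0)@M).round(2),round(f,2))
    if f>1.5: break
env.move_l(p0+ey*5,Q,rate=80)
env.move_l(p0+ey*5+n*60,Q,rate=120)
env.reach(tcp(BUT+n*60+ey*10),Q)
print(env.read_state()['time_s'])
for c in("side","top"): cv2.imwrite(f"pics/{c}3.png",viewer.camera(c))
a=cv2.imread("pics/side3.png")[180:300,150:290]; cv2.imwrite("pics/s3.png",cv2.convertScaleAbs(cv2.resize(a,None,fx=4,fy=4,interpolation=cv2.INTER_CUBIC),alpha=1.5))
a=cv2.imread("pics/top3.png")[130:235,160:290]; cv2.imwrite("pics/t3.png",cv2.convertScaleAbs(cv2.resize(a,(650,525),interpolation=cv2.INTER_CUBIC),alpha=1.5))
E
```

```text
8.78 16.75 [ -0.16 -16.94  -0.08] 0.52
9.13 17.5 [ -0.18 -17.67  -0.08] -0.6
9.48 18.25 [ -0.   -18.31  -0.02] 0.98
9.83 19 [ -0.   -19.02  -0.  ] 0.05
11.675
```

View pics/s3.png

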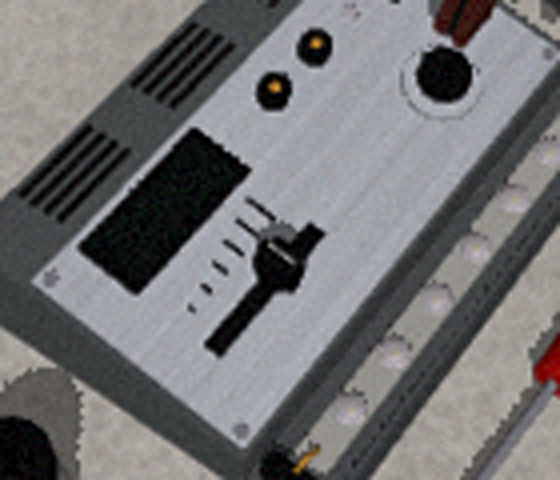

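View pics/t3.png

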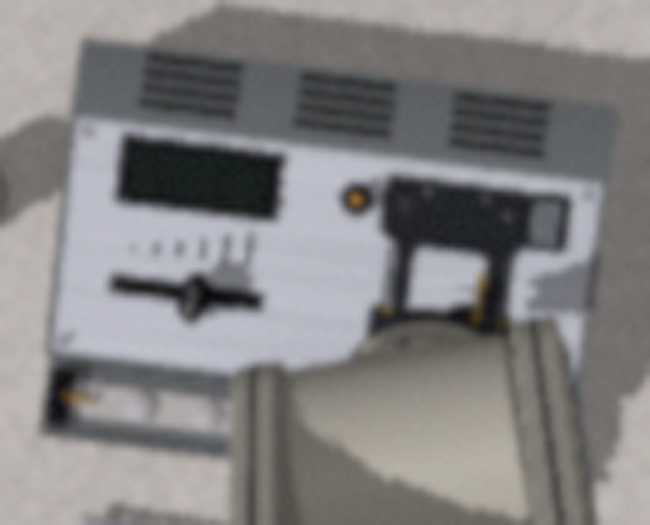

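The lever moved one step. The white line is at about (285,255) in the side crop and (193,296) in the top crop. I'll compute its travel.

```bash
cat > b.py <<'E'
from h import *
s=((285+.5)/4-.5+150,(255+.5)/4-.5+180); t=((193+.5)/5-.5+160,(296+.5)/5-.5+130)
X=tri(s,t); SM=np.array([579.35,160.8,50.5])
print(X.round(1),"from slot",30-(X-SM)@ey,"before",30-(LEV-SM)@ey,"from button",175+(BUT-X)@ey)
# crop features: bars positions by projection onto cap-height etc: predicted pixel of lever at each click
for k in range(6):
    Xk=BUT+ey*(175-12*k)+ex*((X-BUT)@ex)+n*((X-BUT)@n)
    print(k,(proj("side",Xk)-s).round(1),(proj("top",Xk)-t).round(1))
E
python3 b.py
```

```text
[573.4 154.5  74.7] from slot 37.15599562089341 before 24.683878877470928 from button 35.92031708378215
0 [-12.9  14.2] [-13.9  -1.5]
1 [-8.7  9.3] [-9.2 -0.9]
2 [-4.5  4.6] [-4.5 -0.4]
3 [-0.5 -0.1] [0.1 0.2]
4 [ 3.5 -4.7] [4.8 0.8]
5 [ 7.4 -9.2] [9.5 1.4]
```

The lever is at click 3: 35.9 mm from the button, 37.2 mm from the slot, with a 12.5 mm step. Now the button.

```bash
python3 - <<'E'
from h import *
Q=quat(1)
env.move_l(tcp(BUT+n*12),Q,rate=80,f_stop=6)
def st(l):
    s=env.read_state(); print(l,round(s['time_s'],2),((s['tool_pos']-tcp(BUT))@M).round(2),'Fn',round(s['force']@n,2),s['force'].round(1)); return s
st('above')
r=env.move_l(tcp(BUT-n*4),Q,rate=12,f_stop=1.5); print(r); st('contact')
r=env.move_l(tcp(BUT-n*12),Q,rate=10,f_stop=12); print(r); st('down')
env.hold(.5); st('held')
for c in("side","top"): cv2.imwrite(f"pics/{c}4.png",viewer.camera(c))
a=cv2.imread("pics/side4.png")[150:300,140:310]; cv2.imwrite("pics/s4.png",cv2.convertScaleAbs(cv2.resize(a,None,fx=4,fy=4,interpolation=cv2.INTER_CUBIC),alpha=1.5))
E
```

```text
above 12.54 [ 0.02 -0.05 11.87] Fn -0.55 [ 0.2 -0.2 -0.5]
True
contact 13.17 [0.15 0.07 6.98] Fn 1.98 [ 0.5 -0.1  2.2]
True
down 13.94 [0.17 0.06 2.85] Fn 7.89 [-2.3 -0.6  7.6]
held 14.44 [0.13 0.02 2.83] Fn 9.17 [-3.   0.5  8.7]
```

View pics/s4.png

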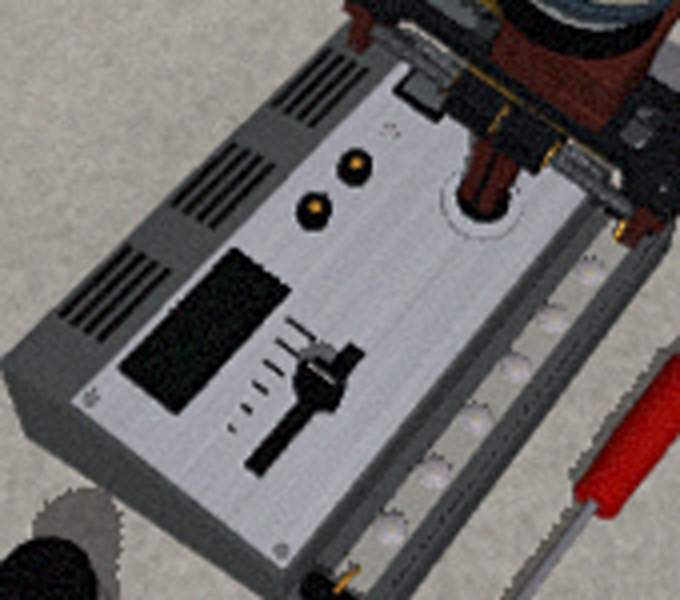

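The button is at least most of the way down (contact about +7, now +2.8, 9 N). I'll push further to confirm it's on the hard stop, and check the plane height.

```bash
python3 - <<'E'
from h import *
Q=quat(1)
SM=np.array([579.35,160.8,50.5]); print('button top over panel',(BUT-SM)@n,'lever',(LEV-SM)@n)
for k in (2.4,1.9,1.4,.9,.4,-.1):
    env.move_l(tcp(BUT+n*k),Q,rate=5); env.hold(.3)
    s=env.read_state(); f=s['force']@n
    print(round(s['time_s'],2),k,((s['tool_pos']-tcp(BUT))@M).round(2),'F',(s['force']@M).round(2),s['wrist_torque'].round(2))
    if f>18: break
E
```

```text
button top over panel 10.664236421810964 lever 26.317401543479743
15.18 2.4 [0.12 0.03 2.77] F [ 0.93 -0.06 10.35] [ 0.04 -0.11  0.04]
15.73 1.9 [0.15 0.03 2.69] F [-0.15  0.13 16.6 ] [0.04 0.13 0.  ]
16.28 1.4 [0.16 0.05 2.59] F [-2.23 -0.96 24.  ] [ 0.01  0.29 -0.03]
```

```bash
python3 - <<'E'
from h import *
env.move_l(tcp(BUT+n*1.8),quat(1),rate=5); env.hold(.5)
for c in("side","top"): cv2.imwrite(f"pics/{c}5.png",viewer.camera(c))
a=cv2.imread("pics/side5.png"); b=cv2.imread("pics/side3.png")
d=cv2.absdiff(a,b)[225:300,150:260].max(2); print('lever-region change, px>40:',(d>40).sum())
s=env.read_state(); print(s['time_s'],((s['tool_pos']-tcp(BUT))@M).round(2),(s['force']@M).round(2))
workorder.sign_off()
E
```

```text
lever-region change, px>40: 0
17.1333 [0.15 0.04 2.68] [-0.39 -0.18 18.51]
the job is handed in; nothing more can be done
```

I pushed the lever one click, from click 2 to click 3, and let go of it. I then pressed the test button down and signed off at 17.1 s, still holding it with about 18 N.

- **Lever:** the camera check after release put it at 35.9 mm measured from the button and 37.2 mm measured from the slot middle, where click 3 is 36 mm. The side image around the lever had not changed by the time I signed off.
- **Button:** it is almost certainly on its stop. Force rose from 10 to 24 N with under 0.2 mm of movement.
- **Disagreements:**
    - The finger met the button about 7 mm higher than I had triangulated.
    - I measured only about 4.3 mm of travel after contact, against the expected 5 mm. The contact trigger probably fired after the button had already started to move.
    - On the lever, contact came 2.6 mm earlier than predicted, and the push force fell away before the expected crest. I relied on the later camera check there.
- **Other items:** I did not check separately whether the other things on the bench had moved. The arm passed well above them, and I saw no unexpected forces.

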